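Open the parts drawer and light it

ROBOT

A 6-joint arm with a two-finger parallel gripper is mounted at the origin on the work surface. World frame = base frame: x ahead of the robot, y to its left, z up, the work surface at z = 0. Lengths are in m, angles in rad, forces in N, time in s.
With the tool pointing down it reaches from about 0.275 to 0.725 m from the base axis. Payload 15.9 kg.
Tool frame: the origin (TCP) lies on the centre line of the jaws, within the pads' length; the fingertips stand 19 mm ahead of it and the grasp point (between the pads) is the TCP; z points along the fingers, y is the line along which they close (so a half turn about z gives the same grasp; the last joint's range is limited). The gripper opens to 85 mm and grips with 20 to 120 N. Pads are 22 mm wide; open, the fingers measure 114 mm over their backs; the gripper's body (76 mm by 85 mm) begins 54 mm behind the grasp point. The pads swing forward as they close: fully open they stand 13 mm farther back than shut.
Start: joints at [1.102, 0.213, -0.034, 1.323, 0, 1.571], TCP at [0.226, 0.446, 0.25] pointing down, gripper open.
Joint ranges: [-2.98, 2.98], [-0.74, 1.72], [-1.14, 1.35], [-2.1, 2.04], [-1.57, 1.44], [-3.14, 3.14]. Speed limits (rad/s): [1.89, 1.89, 2.39, 2.57, 3.14, 3.14].

INTERFACE

Orientations are given as a unit quaternion [w, x, y, z].
In Python, from bench import bot gives the robot as it stands.
- The arm moves only by the tool drive_tool, never from a script. Its argument "increments" is a list of rows, each a list of 5 numbers: the shift along the tool's x, y, z normalised to -1 to 1, where 1 is 400 mm, then the turn about the tool's z normalised to -1 to 1, where 1 is 30 degrees, then the closure, from -1 (fully open) to 1 (shut). In form: [[tx, ty, tz, turn, hand], ...]. A call has 1 to 5 rows; each row shifts and turns the commanded pose from where the row before left it, along the tool's axes as they then stand; what a row does not reach is not made up. A row lasts 1/10 s, in which the tool goes at most 50 mm and 8.59 degrees, less where a joint would pass 70% of its speed; a pose out of reach is approached as far as the arm can. A call with a number of a shift or a turn outside -1 to 1 is refused whole. A call with a gripper value outside its range is refused whole. The fingers move at their own pace and stop on an object; "squeeze" is the grip in N (left out, the last holds). Time passes only in rows, so rows that do not move let the fingers close. It gives the time, the measured TCP pose, the force, the opening and the grip force at its end, in the units of the state.
- bot.get_obs(): the state, without advancing time (a new reading comes with each control period).
- bot.get_image(name): name is "side" or "top" or "wrist"; returns a dict with "pixels" (384x512x3 uint8, red, green, blue), "depth" (384x512 float32, m along the optical axis (not along the pixel's ray), 0 where there is no reading), "fx", "fy", "cx", "cy" (pixels), "R" (3x3) and "t" (3): a world point X has camera coordinates R X + t; the wrist camera has in their place "mount" (4x4, takes a point from camera to tool coordinates, whose origin is the TCP and whose axes are the flange's). Camera axes: x right, y down, z forward; pixel columns grow to the right and rows downward; lengths in m; the calibration is good to about 2 mm. The wrist camera is an equidistant fisheye: a pixel r from the principal point sees the ray r / f radians off the axis. A picture is of the moment at which its call begins: read the wrist's pose just before it.
- bot.finish_job(): hands the job in; it is judged then, once.
The state is a dict: "time_s": time; "joints": joint angles; "joint_vel": joint speeds; "joint_efforts": joint torques, N m; "tool_pos": TCP position; "eef_rot": TCP orientation; "wrist_force": force on the tool from outside, world axes, zero at the start; "torque": the same for the moment, N m; "width": opening from 0.0 (shut) to 1.0 (fully open); "gripper_force": force on a finger pad.
Only numpy, scipy, OpenCV 4.12 (cv2) and the standard library are available. Lean on these libraries where they do the work, as an engineer would, in place of code of your own. Each camera call takes 0.05 s, during which the arm holds its last target. There are 200 camera calls.

TASK

Pull the top drawer of the blue parts cabinet out to its stop, then swing the yellow work light on that cabinet round until its head hangs over the middle of the open drawer, so that the small parts can be sorted. Push the light gently, under 25 N, and leave the red cabinet's drawer shut and the tin, jar and screwdriver where they are.

Things in the scene. Friction and masses are not known exactly. Their poses are not given: they have to be found in the camera images.
- blue_cabinet: Blue metal small-parts cabinet, fixed to the bench, 160 deep (x) x 150 wide (y) x 170 high, three grey drawers; only the top one moves. Origin: centre of its underside; its own -x axis points out of the front (towards the robot), z up. Top at 170 mm.
- blue_drawer (a joint): Travel of the blue cabinet's top drawer in m: 0 shut, 0.110 at its stop, growing as it slides out along the cabinet's own -x. It slides stiffly (about 2 N) and stays where it is left.
- blue_drawer_handle (a point): Middle of that drawer's handle: a level steel bar, 10 mm thick and 90 mm long along the cabinet's y, its centre line 40 mm in front of the drawer front (35 mm clear gap behind the bar, open from above) and 140 mm above the bench; the bar is held by two 8 mm stems 40 mm either side of its middle, so 72 mm are free between them. Axes as the cabinet; moves with the drawer.
- blue_drawer_mid (a point): Point in the top drawer, at the height of its rim (156 mm above the bench), on its mid-line and in the middle of the part that is exposed when the drawer is fully out (125 mm in front of the cabinet's origin then). Axes as the cabinet: x along the drawer, y across it. Moves with the drawer.
- lamp_hinge (a point): On the vertical swivel axis of the work light, at the height of its arm's foot (228 mm above the bench). The post (14 mm thick) is fixed on the blue cabinet's top near its rear; its x, y and turn differ from start to start.
- lamp_head (a point): Centre of the light's head: a yellow upright round puck, 56 mm diameter, with upright sides from 206 to 251 mm above the bench (a small black cap on top to 257 mm); this point is at 228 mm height. It is carried by a yellow bar 14 mm wide and 10 mm high, at 235 to 245 mm height, 185 mm from the swivel axis to the head's centre. x of its frame runs from the head towards the swivel axis.
- lamp_arm (a joint): Swivel angle of the light's arm in rad, in its post: 0 points along the post's own -x (roughly out of the cabinet's front), growing as the head goes to +y (the robot's left; clockwise from above). Range -1.5 to 1.5. Stiff: takes about 3 N at the head and stays where it is left.
- red_cabinet: Red cabinet of the same size and make, beside the blue one (left or right of it), fixed; origin and axes likewise. Bystander.
- red_drawer (a joint): Travel of the red cabinet's top drawer in m, 0 shut (it starts shut). It has the same handle. Leave it shut.
- paint_tin: White and blue paint tin, 100 diameter x 120 high, 0.9 kg, standing loose; origin at the centre of its underside. Bystander.
- screw_jar: Clear jar with a blue lid, 60 diameter x 90 high, standing loose; origin at the centre of its underside. Bystander.
- screwdriver: Screwdriver lying loose on the bench, about 200 long, along its own x. Bystander.

How it is judged:
On the way, in this order (a step that is already met when the one before it is completed fails the run):
1. The blue cabinet's top drawer is pulled out to its stop (within 4 mm of its full 110 mm travel) (value of joint blue_drawer above 0.106 m), for 0.2 s.
2. Then the light's head is over the middle of the open drawer: within 15 mm of its mid-line sideways and within 45 mm of the marked middle lengthwise, with the drawer still fully out (value of joint blue_drawer above 0.106 m and x of lamp_head in the frame of blue_drawer_mid between -0.045 and 0.045 m and y of lamp_head in the frame of blue_drawer_mid between -0.015 and 0.015 m), for 0.2 s.
At the end, for the whole second after the job is handed in: The blue cabinet's top drawer is out at its stop (within 4 mm of 110 mm), the light's head stays at rest above it, its centre within 15 mm of the drawer's mid-line sideways and within 45 mm of the marked middle lengthwise, and the red cabinet's drawer is shut (within 10 mm) (all of step 2 and velocity of joint lamp_arm between -0.02 and 0.02 rad/s and value of joint red_drawer below 0.01 m); the robot touches nothing.
It fails at once if the red cabinet's drawer is opened by more than 10 mm (value of joint red_drawer above 0.01 m).
It fails at once if the light is pushed with 25 N or more (contact force between any of the fingers, the arm and lamp_arm above 25 N).
It fails at once if the paint tin, screw jar or screwdriver is moved by more than 20 mm (distance of any of paint_tin, screw_jar, screwdriver from where it was at the start of the episode above 0.02 m).
It also fails if it takes over 51 s, if anything falls off the work surface, if the arm or the gripper's body presses on something with over 40 N, if the wrist force passes 120 N, or if a joint passes its speed limit or range.

## Working session

There is one attempt and no reset: what is moved stays moved. The work goes in short steps, Python scripts to look and compute and a tool call to move; the robot and the scene stay as the last step left them, time stands still between calls to the robot, and variables do not carry over. Pictures are saved under pics/ and viewed, at most 10 in all, crops included, and the job is handed in when it is done.

Besides the shell and the picture viewer there is one more tool, called by a JSON object that holds its "api" and its "payload". drive_tool: Moves the arm, as the interface text tells. Its arguments: {"type":"object","properties":{"increments":{"type":"array"},"squeeze":{"type":"number"}},"required":["increments"]}

```bash
mkdir -p pics; cat > h.py <<'E'
import numpy as np, cv2
from bench import bot
def pts(im):
    d=im["depth"]; v,u=np.mgrid[:d.shape[0],:d.shape[1]]
    c=np.stack([(u-im["cx"])/im["fx"]*d,(v-im["cy"])/im["fy"]*d,d],-1)
    w=(c-np.array(im["t"]))@np.array(im["R"]); w[d==0]=np.nan
    return w
E
python3 - <<'E'
from h import *
o=bot.get_obs(); print(o)
a=[]
for n in("side","top"):
    im=bot.get_image(n); np.savez(n+"0.npz",**im); a.append(im["pixels"][:,:,::-1]); print(n,im["R"],im["t"],im["fx"])
    cv2.imwrite(f"pics/{n}0.png",a[-1])
E
```

```text
{'time_s': 0.0, 'joints': array([ 1.10201070e+00,  2.13343462e-01, -3.50279398e-02,  1.32345933e+00,
        2.53248536e-05,  1.57079102e+00]), 'joint_vel': array([ 0.00048287, -0.00054855, -0.00046764, -0.00134113, -0.0022282 ,
        0.00155309]), 'joint_efforts': array([ 1.49030304e-03, -6.86154270e+01,  4.87128460e+01,  1.71674439e-02,
        2.18136165e-04,  2.89654167e-06]), 'tool_pos': array([0.22576481, 0.44580527, 0.24983484]), 'eef_rot': array([-1.32438949e-04,  2.32249841e-01,  9.72656025e-01, -5.00118218e-04]), 'wrist_force': array([-0.12825532,  0.40663217, -0.17791683]), 'torque': array([-0.03629985,  0.06894483,  0.01196032]), 'gripper_force': 0.0, 'width': 0.9977787880993897}
side [[-0.96254628  0.27031418 -0.02085438]
 [ 0.16693925  0.53031842 -0.83120013]
 [-0.21362572 -0.80355001 -0.55558207]] [0.53329352 0.05106233 1.34302245] 423.16719241110474
top [[ 0.00713448 -0.99969433  0.02367182]
 [-0.99689202 -0.00896779 -0.07826797]
 [ 0.07845633 -0.02303985 -0.99665128]] [-0.0446746   0.58175982  1.26540052] 436.359850507677
```

View pics/side0.png

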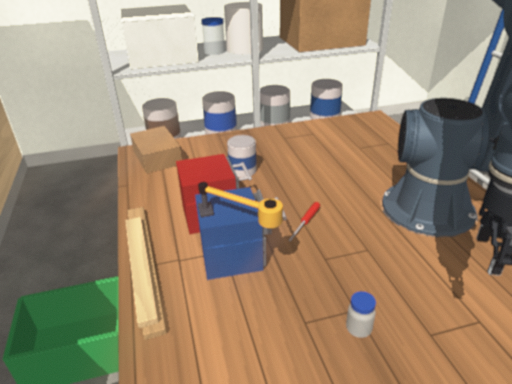

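View pics/top0.png

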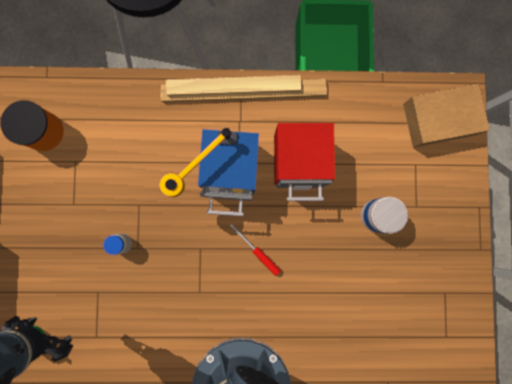

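The side view shows the blue cabinet at about (232,235) with the lamp head at (270,212), and the jar at (361,315). In the top view the lamp head is at (172,184), the hinge at (228,136), the blue handle bar at (226,212) and the screwdriver from (235,228) to (278,272). The red cabinet is to the right of the blue one.

```bash
python3 - <<'E'
from h import *
for n in("top","side"):
    im=dict(np.load(n+"0.npz")); W=pts(im); p=im["pixels"]; hsv=cv2.cvtColor(p,cv2.COLOR_RGB2HSV); H,S,V=[hsv[...,i].astype(int) for i in range(3)]
    x,y,z=[W[...,i] for i in range(3)]
    def rep(k,m):
        q=W[m]; print(n,k,len(q), q.mean(0).round(4) if len(q) else '', np.median(q[:,2]).round(4) if len(q) else '')
        return q
    near=(x>.3)&(x<.8)&(y>-.15)&(y<.3)
    top=near&(H>100)&(H<125)&(S>100)&(abs(z-.17)<.008)
    q=rep("bluetop",top); r=cv2.minAreaRect((q[:,:2]*1000).astype(np.float32)); print(r, cv2.boxPoints(r))
    yel=near&(H>18)&(H<35)&(S>120)&(z>.19); q=rep("yellow",yel)
    hd=yel&(z>.247); q=rep("headtop",hd)
    if len(q): print(cv2.minEnclosingCircle((q[:,:2]*1000).astype(np.float32)))
    bar=yel&(z>.225)&(z<.248); q=rep("bar",bar); print(cv2.fitLine((q[:,:2]*1000).astype(np.float32),cv2.DIST_HUBER,0,.01,.01).ravel())
    rep("black",near&(V<60)&(z>.24)); 
    if n=="top":
        hb=near&(S<60)&(z>.12)&(z<.16)
        print("handle pixels"); l,lab=cv2.connectedComponents(hb.astype(np.uint8))
        for i in range(1,l):
            if (lab==i).sum()>15:
                q=rep(f"grey{i}",lab==i); print(cv2.minAreaRect((q[:,:2]*1000).astype(np.float32)))
        for k,m in (("red",(H<8)&(S>150)&(abs(z-.17)<.01)),("sd",(S>150)&(z<.05)&(z>.008)&((H<8)|(H>172)))):
            q=rep(k,near|((x>.3)&(y<0)&(y>-.3))&m); q=W[((x>.2)&(abs(y)<.3))&m];print(k,q.min(0),q.max(0))
E
```

```text
top bluetop 2691 [0.6354 0.0358 0.171 ] 0.171
((643.0494995117188, 39.4224967956543), (147.51629638671875, 149.1828155517578), 86.4930191040039) [[564.086    -29.634762]
 [712.98944  -38.760296]
 [722.013    108.47975 ]
 [573.10956  117.605286]]
top yellow 630 [0.6002 0.1405 0.2489] 0.249
top headtop 395 [0.5821 0.1591 0.2516] 0.2515
((622.1409912109375, 122.8308334350586), 100.69701385498047)
top bar 275 [0.6306 0.1097 0.2449] 0.2453
[  0.7312192   -0.68214256 636.5283     105.38853   ]
top black 120 [0.6284 0.112  0.2554] 0.2557
handle pixels
top grey3 110 [ 0.5594 -0.1275  0.1431] 0.1431
((563.47119140625, -123.00313568115234), (53.329158782958984, 49.18111801147461), 89.21646881103516)
top grey6 129 [0.5631 0.0738 0.1414] 0.1411
((563.1126098632812, 70.39102935791016), (21.537504196166992, 92.06051635742188), 0.5638182759284973)
top grey9 46 [ 0.5574 -0.0038  0.1418] 0.1543
((559.51416015625, -0.2709465026855469), (40.249237060546875, 18.173358917236328), 86.8485336303711)
top grey13 199 [0.5125 0.0449 0.1457] 0.1455
((521.0319213867188, 45.67536926269531), (99.71212005615234, 45.57072448730469), 88.01010131835938)
top red 27396 [0.5517 0.0521 0.0539] 0.0028
red [ 0.59208702 -0.23953152  0.16392149] [ 0.74430146 -0.09018878  0.17815194]
top sd 25514 [0.5431 0.0703 0.0452] 0.0024
sd [ 0.32580166 -0.10821581  0.00814534] [ 0.73291462 -0.02896304  0.04938688]
side bluetop 1346 [0.6499 0.0639 0.169 ] 0.1692
((648.2269897460938, 38.7748908996582), (156.56539916992188, 146.66099548339844), 85.65909576416016) [[569.1816   -33.732815]
 [715.4218   -44.833675]
 [727.2724   111.28259 ]
 [581.03217  122.38345 ]]
side yellow 685 [0.6016 0.1611 0.2399] 0.2434
side headtop 189 [0.5758 0.1825 0.2502] 0.2501
((573.9908447265625, 175.24200439453125), 28.230846405029297)
side bar 417 [0.6166 0.1449 0.2405] 0.2428
[ 6.1665744e-01 -7.8723162e-01  6.2493140e+02  1.3399002e+02]
side black 70 [0.6246 0.1279 0.2532] 0.2556
```

```bash
python3 - <<'E'
import cv2
a=cv2.imread("pics/top0.png")[110:290,140:350]
cv2.imwrite("pics/topc.png",cv2.resize(a,None,fx=3.3,fy=3.3,interpolation=cv2.INTER_CUBIC))
E
```

```text
(no output)
```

View pics/topc.png

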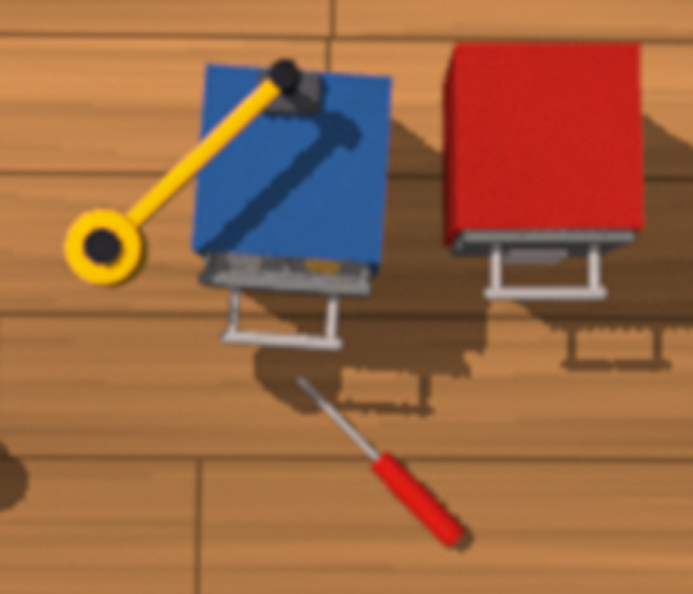

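The crop shows the handle bar running from (222,338) to (342,345). The blue drawer already stands slightly open. The head cap is at (102,246), the hinge cap at (285,75), and the screwdriver tip lies just in front of the handle at (300,380).

```bash
cat >> h.py <<'E'
def ray(im,u,v,z):
    R=np.array(im["R"]);t=np.array(im["t"]); d=R.T@[(u-im["cx"])/im["fx"],(v-im["cy"])/im["fy"],1]; c=-R.T@t
    return (c+d*(z-c[2])/d[2]).round(4)
def cen(m):
    n,l,s,c=cv2.connectedComponentsWithStats(m.astype(np.uint8)); return [(s[i,4],*c[i].round(1)) for i in range(1,n) if s[i,4]>15]
E
python3 - <<'E'
from h import *
im=dict(np.load("top0.npz")); c=lambda x,y:(140+x/3.3,110+y/3.3)
for k,p,z in (("ctl",(207,65),.17),("ctr",(390,78),.17),("cbr",(380,270),.17),("cbl",(193,250),.17),("h1",(222,338),.14),("h2",(342,345),.14),("hinge",(285,75),.25),("head",(102,246),.257),("sdtip",(300,380),.005),("jar",(-73+0,0),.09)):
    print(k,ray(im,*c(*p),z))
print("jar",ray(im,117,244,.09),"tin",ray(im,388,215,.12))
for n in("top","side"):
    im=dict(np.load(n+"0.npz")); W=pts(im); z=W[...,2]; hsv=cv2.cvtColor(im["pixels"],cv2.COLOR_RGB2HSV)
    m=(hsv[...,2]<70)&(z>.24)&(W[...,0]>.45)&(W[...,0]<.8)&(W[...,1]>-.1)&(W[...,1]<.3)
    for s,u,v in cen(m):
        b=W[int(v),int(u)]; print(n,"black",s,u,v,b.round(4), ray(im,u,v,.254))
    m=(hsv[...,0]>18)&(hsv[...,0]<35)&(hsv[...,1]>120)&(z>.2); 
    if n=="top":
        mm=(z>.25-.006)&((hsv[...,2]<70)|m)&(W[...,0]>.45)&(W[...,0]<.605)&(W[...,1]>.13)&(W[...,1]<.3)
        e=cv2.morphologyEx(mm.astype(np.uint8),cv2.MORPH_OPEN,np.ones((9,9),np.uint8)); q=np.argwhere(e)[:,::-1].astype(np.float32)
        ct,_=cv2.minEnclosingCircle(q); print("head circle",ct,ray(im,*ct,.251))
E
```

```text
ctl [0.7211 0.1081 0.17  ]
ctr [ 0.7124 -0.0381  0.17  ]
cbr [ 0.5583 -0.0313  0.17  ]
cbl [0.5728 0.1167 0.17  ]
h1 [0.5041 0.0954 0.14  ]
h2 [ 0.4992 -0.0015  0.14  ]
hinge [0.6974 0.0419 0.25  ]
head [0.5681 0.1732 0.257 ]
sdtip [0.4696 0.037  0.005 ]
jar [0.7914 0.3559 0.09  ]
jar [0.4165 0.3463 0.09  ] tin [ 0.5012 -0.3963  0.12  ]
top black 59 226.2 132.8 [0.6987 0.0427 0.2527] [0.6964 0.0421 0.254 ]
top black 67 170.7 184.2 [0.5694 0.1754 0.257 ] [0.5692 0.1742 0.254 ]
head circle (0.0, 0.0) [1.0237 0.6063 0.251 ]
side black 43 202.3 186.0 [0.7055 0.0511 0.2509] [0.7053 0.0562 0.254 ]
side black 48 269.9 203.5 [0.575  0.1736 0.2564] [0.5727 0.1728 0.254 ]
```

{"api": "drive_tool", "payload": {"increments": [[0,0,0,-0.26,1],[0,0,0,-0.26,1],[0,0,0,-0.26,1],[-0.05,-0.1,0,0,1],[-0.05,-0.1,0,0,1]], "squeeze": 30}}

```text
time_s: 0.6
tool_pos: [0.2608, 0.363, 0.2496]
eef_rot: [-0.0, 0.029, 1.0, -0.001]
wrist_force: [1.1, 0.1, 1.3]
width: 0.142
gripper_force: 0.0
```

{"api": "drive_tool", "payload": {"increments": [[-0.05,-0.1,0,0,1],[-0.05,-0.1,0,0,1],[-0.05,-0.1,0,0,1],[-0.05,-0.09,0,0,1],[-0.05,-0.09,0,0,1]]}}

```text
time_s: 1.1
tool_pos: [0.3494, 0.1644, 0.2503]
eef_rot: [0.0, 0.03, 1.0, 0.0]
wrist_force: [0.9, 1.4, 0.8]
width: -0.004
gripper_force: 0.0
```

{"api": "drive_tool", "payload": {"increments": [[-0.05,-0.09,0,0,1],[-0.05,-0.09,0,0,1],[-0.05,-0.09,0,0,1],[0,0,0,0,1]]}}

```text
time_s: 1.5
tool_pos: [0.4038, 0.0511, 0.25]
eef_rot: [-0.0, 0.033, 0.999, -0.0]
wrist_force: [-0.7, 1.2, 0.1]
width: -0.001
gripper_force: 0.0
```

{"api": "drive_tool", "payload": {"increments": [[-0.1,0,0,0,1],[-0.1,0.007,0,0,1],[-0.095,0,0,0,1],[0,0,0,0,1]]}}

```text
time_s: 1.9
tool_pos: [0.5233, 0.0506, 0.2486]
eef_rot: [-0.001, 0.03, 1.0, -0.0]
wrist_force: [-1.8, -0.1, -0.6]
width: 0.003
gripper_force: 0.0
```

```bash
python3 - <<'E'
from h import *
im=bot.get_image("wrist"); print(bot.get_obs()["tool_pos"]); cv2.imwrite("pics/w1.png",im["pixels"][:,:,::-1])
E
```

```text
[0.52143207 0.0506854  0.24896587]
```

View pics/w1.png

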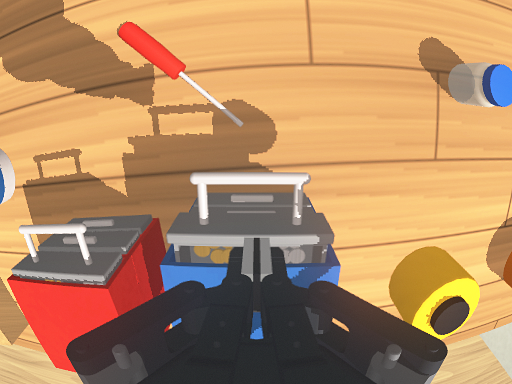

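The wrist view shows the handle bar from (192,178) to (310,178), the fingertips at (257,240) and the drawer slightly open. I'll check the bar's position from this view.

```bash
cat >> h.py <<'E'
from scipy.spatial.transform import Rotation as Ro
def wray(im,o,u,v,z):
    x,y=u-im["cx"],v-im["cy"]; r=np.hypot(x,y)+1e-9; th=r/im["fx"]
    d=np.array([np.sin(th)*x/r,np.sin(th)*y/r,np.cos(th)]); M=np.array(im["mount"]); q=np.roll(o["eef_rot"],-1); R=Ro.from_quat(q).as_matrix()
    c=R@M[:3,3]+o["tool_pos"]; d=R@M[:3,:3]@d; return (c+d*(z-c[2])/d[2]).round(4)
E
python3 - <<'E'
from h import *
o=bot.get_obs(); im=bot.get_image("wrist"); print(o["tool_pos"], im["mount"])
for u,v,z in ((192,178,.14),(310,178,.14),(175,238,.156),(331,240,.156),(447,318,.257)): print(u,v,wray(im,o,u,v,z))
E
```

```text
[0.52143207 0.0506854  0.24896587] [[-5.23276895e-04 -9.47172899e-01 -3.20722972e-01  8.35848542e-02]
 [ 9.99999197e-01 -8.65792102e-04  9.25341703e-04  5.60450432e-04]
 [-1.15413800e-03 -3.20722231e-01  9.47172592e-01 -1.22935339e-01]
 [ 0.00000000e+00  0.00000000e+00  0.00000000e+00  1.00000000e+00]]
192 178 [ 5.002e-01 -3.000e-04  1.400e-01]
310 178 [0.5062 0.0965 0.14  ]
175 238 [ 0.5466 -0.0183  0.156 ]
331 240 [0.5563 0.1119 0.156 ]
447 318 [0.5667 0.168  0.257 ]
```

{"api": "drive_tool", "payload": {"increments": [[-0.008,-0.005,0.05,0,1],[0,0,0.1,0,1],[0,0,0.1,0,1],[0,0,0.05,0,1],[0,0,0,0,1]]}}

```text
time_s: 2.5
tool_pos: [0.521, 0.0484, 0.1283]
eef_rot: [-0.002, 0.03, 1.0, -0.0]
wrist_force: [-0.5, 0.4, 0.2]
width: -0.002
gripper_force: 0.0
```

{"api": "drive_tool", "payload": {"increments": [[0.03,0,0,0,1],[0.045,0,0,0,1],[0.045,0,0,0,1],[0.045,0,0,0,1],[0.035,0,0,0,1]]}}

```text
time_s: 3.0
tool_pos: [0.4433, 0.0534, 0.1322]
eef_rot: [0.001, 0.03, 1.0, 0.0]
wrist_force: [2.5, 0.1, -1.5]
width: 0.003
gripper_force: 1.4
```

{"api": "drive_tool", "payload": {"increments": [[0.01,0,0,0,1],[0.01,0,0,0,1],[0.01,0,0,0,1],[0,0,0,0,1]]}}

```text
time_s: 3.4
tool_pos: [0.4317, 0.0538, 0.1306]
eef_rot: [0.0, 0.03, 1.0, 0.0]
wrist_force: [0.6, 0.2, -0.8]
width: -0.0
gripper_force: 0.0
```

{"api": "drive_tool", "payload": {"increments": [[0.01,0,0,0,1],[0.01,0,0,0,1],[0.005,0,0,0,1],[0.005,0,0,0,1],[0,0,0,0,1]]}}

```text
time_s: 3.9
tool_pos: [0.4274, 0.0542, 0.1322]
eef_rot: [0.007, 0.031, 1.0, -0.0]
wrist_force: [53.5, -7.2, -22.5]
width: -0.001
gripper_force: 26.1
```

{"api": "drive_tool", "payload": {"increments": [[0.005,0,0,0,1],[0.005,0,0,0,1],[0,0,0,0,1]]}}

```text
time_s: 4.2
tool_pos: [0.427, 0.0542, 0.1328]
eef_rot: [0.011, 0.031, 0.999, -0.001]
wrist_force: [81.8, -9.3, -50.2]
width: 0.0
gripper_force: 40.8
```

{"api": "drive_tool", "payload": {"increments": [[-0.02,0,0,0,1],[-0.018,0,0,0,1],[0,0,0,0,1]]}}

```text
time_s: 4.5
tool_pos: [0.4311, 0.0537, 0.13]
eef_rot: [-0.001, 0.03, 1.0, -0.0]
wrist_force: [-0.7, -0.1, -0.3]
width: -0.0
gripper_force: 0.0
```

{"api": "drive_tool", "payload": {"increments": [[0,0,-0.1,0,1],[0,0,-0.1,0,1],[0,0,-0.1,0.26,1],[0,0,-0.1,0.26,1],[0,0,-0.1,0.26,1]]}}

```text
time_s: 5.0
tool_pos: [0.4299, 0.0537, 0.3316]
eef_rot: [-0.001, 0.235, 0.972, -0.0]
wrist_force: [1.1, -0.0, 0.5]
width: 0.002
gripper_force: 0.0
```

{"api": "drive_tool", "payload": {"increments": [[0,0,0,0.26,1],[0,0,0,0.26,1],[0,0,0,0.26,1],[0,0,0,0.26,1],[0,0,0,0.26,1]]}}

```text
time_s: 5.5
tool_pos: [0.4302, 0.0538, 0.3299]
eef_rot: [-0.001, 0.546, 0.838, -0.0]
wrist_force: [0.3, -0.8, -0.6]
width: -0.003
gripper_force: 0.0
```

```bash
python3 - <<'E'
from h import *
o=bot.get_obs(); print(o["tool_pos"],o["eef_rot"],o["joints"][5])
im=bot.get_image("top"); np.savez("top1.npz",**im); cv2.imwrite("pics/top1.png",cv2.resize(im["pixels"][110:290,140:350,::-1],None,fx=3.3,fy=3.3,interpolation=cv2.INTER_CUBIC))
E
```

```text
[0.43020156 0.05377053 0.32991264] [-6.12915488e-04  5.45935186e-01  8.37827066e-01 -4.52683623e-04] 1.2792860719687367
```

View pics/top1.png

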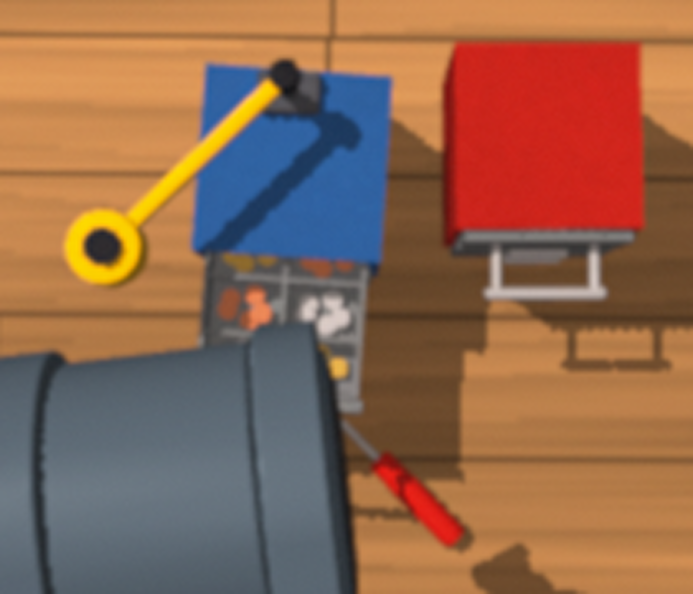

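The drawer is fully out, its divider at (287,275), with rims at (207,275) and (370,280). The light is still where it was, with its head at (102,246).

{"api": "drive_tool", "payload": {"increments": [[0.0275,0.1,0,0,1],[0.0275,0.1,0,0,1],[0.0275,0.1,0,0,1],[0.0275,0.1,0,0,1],[0.0275,0.1,0,0,1]]}}

```text
time_s: 6.05
tool_pos: [0.5914, 0.1869, 0.3299]
eef_rot: [-0.0, 0.542, 0.84, -0.0]
wrist_force: [0.4, -0.4, 1.7]
width: -0.001
gripper_force: 0.0
```

{"api": "drive_tool", "payload": {"increments": [[0.0275,0.1,0,0,1],[0,0,0,0,1],[0,0,0,0,1]]}}

```text
time_s: 6.35
tool_pos: [0.6193, 0.2092, 0.329]
eef_rot: [-0.001, 0.542, 0.84, -0.001]
wrist_force: [-0.1, 0.2, -0.4]
width: 0.002
gripper_force: 0.0
```

{"api": "drive_tool", "payload": {"increments": [[0,0.025,0.05,0,1],[0,0,0.1,0,1],[0,0,0.08,0,1],[0,0,0,0,1],[0,0,0,0,1]]}}

```text
time_s: 6.85
tool_pos: [0.6277, 0.2123, 0.2405]
eef_rot: [0.0, 0.543, 0.839, 0.0]
wrist_force: [-0.1, -0.4, 0.6]
width: 0.0
gripper_force: 0.0
```

{"api": "drive_tool", "payload": {"increments": [[0,-0.012,0.01,-0.05,1],[0,-0.012,0,-0.05,1],[0,-0.012,0,-0.05,1],[0,-0.012,0,-0.05,1],[0,-0.012,0,-0.05,1]]}}

```text
time_s: 7.35
tool_pos: [0.607, 0.2018, 0.2353]
eef_rot: [0.0, 0.487, 0.874, 0.0]
wrist_force: [-0.5, 0.1, 0.7]
width: 0.001
gripper_force: 0.0
```

{"api": "drive_tool", "payload": {"increments": [[0,-0.012,0,-0.05,1],[0,-0.012,0,-0.05,1],[0,-0.012,0,-0.05,1],[0,-0.012,0,-0.05,1],[0,-0.012,0,-0.05,1]]}}

```text
time_s: 7.85
tool_pos: [0.5871, 0.1882, 0.2347]
eef_rot: [0.0, 0.428, 0.904, 0.0]
wrist_force: [1.5, 3.7, 1.8]
width: -0.003
gripper_force: 1.5
```

{"api": "drive_tool", "payload": {"increments": [[0,-0.012,0,-0.05,1],[0,-0.012,0,-0.05,1],[0,-0.012,0,-0.05,1],[0,-0.012,0,-0.05,1],[0,-0.012,0,-0.05,1]]}}

```text
time_s: 8.35
tool_pos: [0.5693, 0.172, 0.2346]
eef_rot: [-0.0, 0.368, 0.93, -0.0]
wrist_force: [0.6, 3.5, 0.1]
width: -0.002
gripper_force: 1.4
```

{"api": "drive_tool", "payload": {"increments": [[0,-0.012,0,-0.05,1],[0,-0.012,0,-0.05,1],[0,-0.012,0,-0.05,1],[0,-0.012,0,-0.05,1],[0,-0.012,0,-0.05,1]]}}

```text
time_s: 8.85
tool_pos: [0.5537, 0.1537, 0.2345]
eef_rot: [-0.0, 0.307, 0.952, -0.0]
wrist_force: [0.9, 3.9, 0.4]
width: 0.004
gripper_force: 1.4
```

{"api": "drive_tool", "payload": {"increments": [[0,-0.012,0,-0.05,1],[0,-0.012,0,-0.05,1],[0,-0.012,0,-0.05,1],[0,-0.012,0,-0.05,1],[0,-0.012,0,-0.05,1]]}}

```text
time_s: 9.35
tool_pos: [0.5406, 0.1336, 0.2345]
eef_rot: [-0.0, 0.244, 0.97, -0.0]
wrist_force: [-0.2, 3.6, 0.1]
width: 0.001
gripper_force: 1.4
```

{"api": "drive_tool", "payload": {"increments": [[0,-0.012,0,-0.05,1],[0,-0.012,0,-0.05,1],[0,0,0,0,1]]}}

```text
time_s: 9.65
tool_pos: [0.5362, 0.1247, 0.2346]
eef_rot: [-0.0, 0.219, 0.976, -0.0]
wrist_force: [-0.2, -0.2, 0.1]
width: 0.003
gripper_force: 0.0
```

```bash
python3 - <<'E'
from h import *
o=bot.get_obs(); print(o["tool_pos"],o["eef_rot"])
for n in("top","side"):
    im=bot.get_image(n); np.savez(n+"2.npz",**im)
    W=pts(im); z=W[...,2]; hsv=cv2.cvtColor(im["pixels"],cv2.COLOR_RGB2HSV); y=(hsv[...,0]>18)&(hsv[...,0]<35)&(hsv[...,1]>120)&(z>.23)
    for s,u,v in cen(y): print(n,s,u,v,W[y].mean(0))
    cv2.imwrite(f"pics/{n}2.png",cv2.resize(im["pixels"][110:290,140:350,::-1],None,fx=3.3,fy=3.3,interpolation=cv2.INTER_CUBIC))
E
```

```text
[0.53616906 0.12467901 0.23458012] [-1.62057522e-04  2.19099914e-01  9.75702373e-01 -2.84480888e-04]
top 480 214.8 180.2 [0.58047996 0.06776725 0.25509568]
side 63 286.9 186.7 [0.59471052 0.07514198 0.24373884]
side 267 240.7 186.0 [0.59471052 0.07514198 0.24373884]
```

View pics/top2.png

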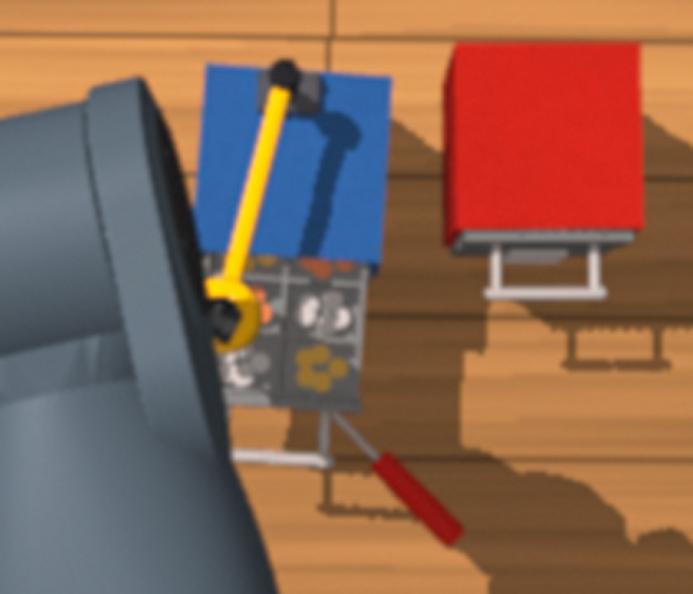

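View pics/side2.png

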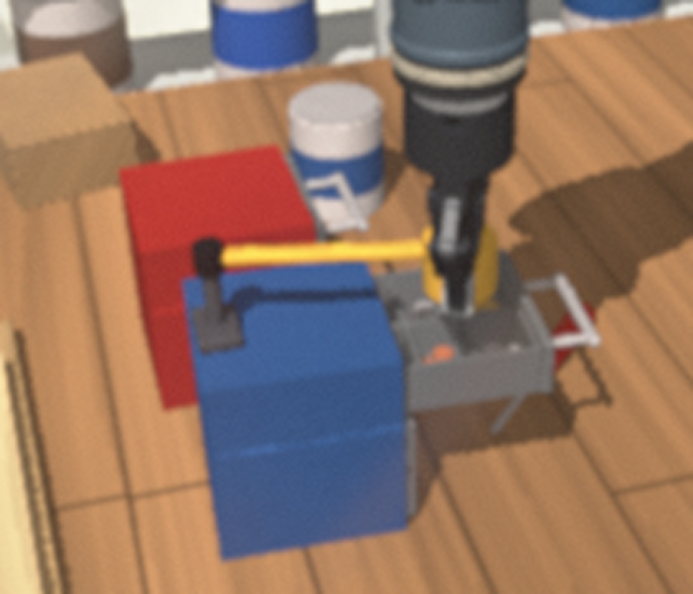

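In the top crop the arm runs from (285,75) to (235,270), with the head at about (228,313). The drawer is still out and its divider is at (287,275). The side crop shows the fingers behind the head. I'll work out the remaining angle.

```bash
python3 - <<'E'
from h import *
im=dict(np.load("top2.npz")); W=pts(im); z=W[...,2]; hsv=cv2.cvtColor(im["pixels"],cv2.COLOR_RGB2HSV)
v,u=np.mgrid[:384,:512]
y=(hsv[...,0]>18)&(hsv[...,0]<35)&(hsv[...,1]>120)&(z>.225)&(v<190)
q=np.array([ray(im,a,b,.245)[:2] for a,b in zip(u[y],v[y])])*1000
q=q[q[:,0]>570]; l=cv2.fitLine(q.astype(np.float32),cv2.DIST_HUBER,0,.01,.01).ravel(); print(l,np.degrees(np.arctan2(l[1],l[0])), "y at x=697",l[3]+(697-l[2])*l[1]/l[0])
c=lambda x,y:(140+x/3.3,110+y/3.3)
for k,p,h in (("rimL",(207,275),.156),("rimR",(370,280),.156),("frontR",(360,405),.156),("frontback",(285,275),.14),("divfront",(280,400),.14),("barR",(331,462),.14),("cap",(228,318),.257)): print(k,ray(im,*c(*p),h))
im1=dict(np.load("top1.npz"))
E
```

```text
[ 9.6894145e-01 -2.4729027e-01  6.3023584e+02  6.0478809e+01] -14.317221 y at x=697 43.439465
rimL [0.554  0.1067 0.156 ]
rimR [ 0.5511 -0.0236  0.156 ]
frontR [ 0.4514 -0.0164  0.156 ]
frontback [0.5556 0.0452 0.14  ]
divfront [0.4546 0.048  0.14  ]
barR [0.4053 0.0064 0.14  ]
cap [0.5164 0.0807 0.257 ]
```

{"api": "drive_tool", "payload": {"increments": [[0,-0.012,0,-0.05,1],[0,-0.012,0,-0.05,1],[0,-0.012,0,-0.05,1],[0,-0.012,0,-0.05,1],[0,-0.012,0,-0.05,1]]}}

```text
time_s: 10.25
tool_pos: [0.5273, 0.1033, 0.2345]
eef_rot: [-0.0, 0.155, 0.988, 0.0]
wrist_force: [-0.8, 4.2, 0.7]
width: -0.002
gripper_force: 1.4
```

{"api": "drive_tool", "payload": {"increments": [[0,-0.012,0,-0.05,1],[0,-0.012,0,-0.05,1],[0,-0.012,0,-0.05,1],[0,-0.006,0,-0.025,1],[0,0,0,0,1]]}}

```text
time_s: 10.75
tool_pos: [0.5229, 0.0869, 0.2346]
eef_rot: [-0.0, 0.11, 0.994, -0.0]
wrist_force: [0.6, -0.3, 0.6]
width: -0.0
gripper_force: 0.0
```

{"api": "drive_tool", "payload": {"increments": [[0,0,0,0,1],[0,0,0,0,1],[0,0,0,0,1]]}}

```text
time_s: 11.05
tool_pos: [0.523, 0.0871, 0.2346]
eef_rot: [0.0, 0.11, 0.994, -0.0]
wrist_force: [0.3, 0.1, 0.5]
width: -0.003
gripper_force: 0.0
```

```bash
cat >m.py <<'E'
from h import *
o=bot.get_obs(); print(o["tool_pos"],o["eef_rot"])
im=bot.get_image("top"); np.savez("top3.npz",**im); W=pts(im); z=W[...,2]; hsv=cv2.cvtColor(im["pixels"],cv2.COLOR_RGB2HSV)
v,u=np.mgrid[:384,:512]
y=(hsv[...,0]>18)&(hsv[...,0]<35)&(hsv[...,1]>120)&(z>.225)&(z<.27)
q=np.array([ray(im,a,b,.245)[:2] for a,b in zip(u[y],v[y])])*1000
q=q[q[:,0]>570]; l=cv2.fitLine(q.astype(np.float32),cv2.DIST_HUBER,0,.01,.01).ravel(); print(np.degrees(np.arctan2(l[1],l[0])), "y at x=697,512",[l[3]+(X-l[2])*l[1]/l[0] for X in (697,512)])
for s,a,b in cen((hsv[...,2]<70)&(z>.245)&(z<.27)&(W[...,0]>.4)): print("cap",s,ray(im,a,b,.257))
cv2.imwrite("pics/top3.png",cv2.resize(im["pixels"][110:290,140:350,::-1],None,fx=3.3,fy=3.3,interpolation=cv2.INTER_CUBIC))
E
python3 m.py
```

```text
[0.52298846 0.087069   0.23461731] [ 3.47955450e-05  1.09935334e-01  9.93938738e-01 -7.94736512e-05]
-1.0858604 y at x=697,512 [np.float32(43.872963), np.float32(47.37947)]
cap 57 [0.6965 0.0424 0.257 ]
```

{"api": "drive_tool", "payload": {"increments": [[0,0.03,0,0,1],[0,0.06,0,0,1],[0,0.1,0,0,1],[0,0.1,-0.05,0,1],[0,0.1,-0.07,0,1]]}}

```text
time_s: 11.6
tool_pos: [0.5564, 0.2412, 0.2821]
eef_rot: [-0.001, 0.11, 0.994, -0.001]
wrist_force: [1.3, 0.5, 0.6]
width: 0.005
gripper_force: 0.0
```

{"api": "drive_tool", "payload": {"increments": [[0.05,0.1,-0.05,0,1],[0.05,0.1,0,0,1],[0,0,0,0,1],[0,0,0,0,1],[0,0,0,0,1]]}}

```text
time_s: 12.1
tool_pos: [0.5354, 0.3258, 0.3024]
eef_rot: [-0.0, 0.11, 0.994, -0.0]
wrist_force: [0.1, 0.1, 0.2]
width: -0.002
gripper_force: 0.0
```

```bash
python3 m.py
```

```text
[0.53541663 0.32575698 0.30243387] [-1.07696008e-04  1.09954121e-01  9.93936635e-01 -2.13585350e-04]
-1.5187998 y at x=697,512 [np.float32(43.507984), np.float32(48.413124)]
cap 57 [0.6965 0.0424 0.257 ]
cap 65 [0.5146 0.0471 0.257 ]
```

View pics/top3.png

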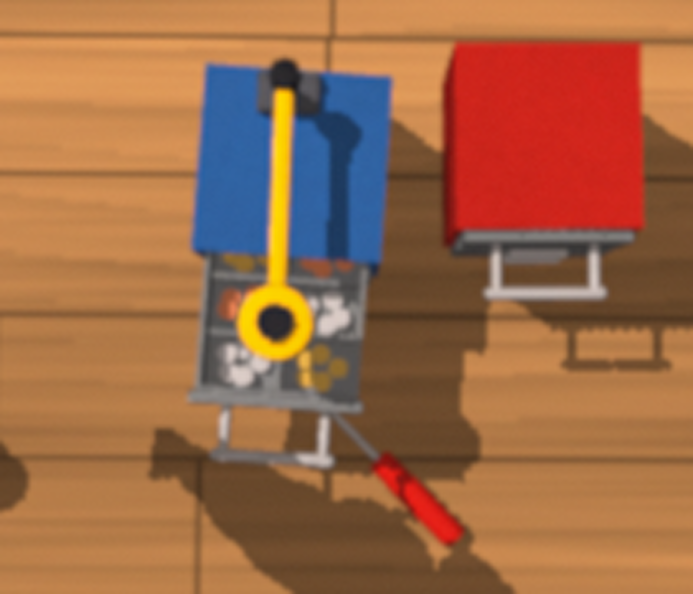

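The head at (275,322) hangs over the open drawer, with the front plate spanning (190,396) to (360,408) and the bar (212,457) to (331,462). The screwdriver and the red drawer are unmoved. One last check of the mid-line and the drawer travel, then I'll hand in.

```bash
python3 - <<'E'
from h import *
im=dict(np.load("top3.npz")); c=lambda x,y:(140+x/3.3,110+y/3.3)
P=lambda x,y,z: ray(im,*c(x,y),z)[:2]
bar=(P(212,457,.14)+P(331,462,.14))/2; fr=(P(190,396,.156)+P(360,408,.156))/2; back=(P(207,65,.17)+P(390,78,.17))/2
X=back-bar; print(bar,fr,back,"len",np.linalg.norm(X)); X/=np.linalg.norm(X); Y=np.array([-X[1],X[0]])
C=back-.08*X; mid=C-.125*X; h=np.array([.5135,.0471]); print("yaw",np.arctan2(X[1],X[0]),"mid",mid,"rel",(h-mid)@X,(h-mid)@Y, "front off", (fr-mid)@Y)
E
```

```text
[0.407   0.05415] [0.45335 0.0511 ] [0.71675 0.035  ] len 0.3103414007186279
yaw -0.06174546356545607 mid [0.51214066 0.04764978] rel 0.001390676997394891 -0.0004648509662776102 front off -0.00018410369956344498
```

```bash
python3 -c "
from bench import bot
print(bot.finish_job())"
```

```text
the job is handed in; nothing more can be done
None
```

The job is handed in, with no verdict shown: the blue drawer is out at its stop and the light's head hangs about 1 mm from the drawer's marked middle, pushed at only about 4 N; I saw no movement of the red drawer or screwdriver, and the arm stayed clear of the tin and jar, which I didn't re-measure.

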